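# Show the red buttons: press the lever of a lidded display box and ease the lid shut

### The job

A customer would like to see the red buttons: press the lever of the red box all the way down so that its lid stands wide open, keep it open for about two seconds, then ease the lever back up so that the lid closes gently without slamming, and move clear. Work the lid only through the lever, never touching the lid itself, keep the blue box shut, and neither move nor lift anything else on the counter.

Things in the scene. Friction and masses are not known exactly. Their poses are not given: they have to be found in the camera images.
- red_box: wooden display box with a red lid, red lever pad and red buttons on and in it; 150 deep (x) by 160 wide (y) by 130 high, fixed to the counter. Origin: centre of its underside on the counter; its +x axis points from the lever side (front, facing the robot) to the lid's hinge side (back). A thin steel push rod on its +y side links lever and lid.
- red_pad (a point): centre of the red lever pad's top face, moving with it. Pad 56 wide (box y), 40 deep (x), 10 thick, on a steel arm from the middle of the box's front, 90 ahead of it. Top about 103 above the counter at rest, 65 fully down (38 lower); tilts 0.2 rad nose-up at rest to 0.2 nose-down. Pressing takes about 6 to 11 N at first, then less; the lid's weight lifts the lever back when let go.
- red_lid (a joint): hinge angle of the red lid, rad: 0 shut, 1.2 fully open (stop). Linked to the lever: it always turns three times the lever's angle, about 0.03 rad per mm of pad travel. It falls shut fast if the lever is let go.
- red_lever (a joint): angle of the red lever, rad: 0 at rest (up, lid shut), 0.4 fully down (lid fully open); a hard stop at both ends.
- red_lid_edge (a point): middle of the front top edge of the red lid, moving with it. The lid is a flat red panel 156 by 164 by 10 with one big pale button 68 across on top, hinged along the back of the box 134 above the counter; this edge is 141 above the counter shut, about 285 open
- blue_box: wooden display box with a blue lid, blue lever pad and blue buttons on and in it; 150 deep (x) by 160 wide (y) by 130 high, fixed to the counter. Origin: centre of its underside on the counter; its +x axis points from the lever side (front, facing the robot) to the lid's hinge side (back). A thin steel push rod on its +y side links lever and lid.
- blue_pad (a point): centre of the blue lever pad's top face, moving with it. Pad 56 wide (box y), 40 deep (x), 10 thick, on a steel arm from the middle of the box's front, 90 ahead of it. Top about 103 above the counter at rest, 65 fully down (38 lower); tilts 0.2 rad nose-up at rest to 0.2 nose-down. Pressing takes about 6 to 11 N at first, then less; the lid's weight lifts the lever back when let go.
- blue_lid (a joint): hinge angle of the blue lid, rad: 0 shut, 1.2 fully open (stop). Linked to the lever: it always turns three times the lever's angle, about 0.03 rad per mm of pad travel. It falls shut fast if the lever is let go.
- blue_lever (a joint): angle of the blue lever, rad: 0 at rest (up, lid shut), 0.4 fully down (lid fully open); a hard stop at both ends.
- blue_lid_edge (a point): middle of the front top edge of the blue lid, moving with it. The lid is a flat blue panel 156 by 164 by 10 with one big pale button 68 across on top, hinged along the back of the box 134 above the counter; this edge is 141 above the counter shut, about 285 open
- spool: bystander: empty pale wooden spool standing upright, 38 across, 46 high. Origin: centre of its underside.
- mushroom: bystander: dark wooden darning mushroom standing on its foot, 68 across, 76 high. Origin: centre of its underside.
- jar: bystander: green jar with white cap, 68 across, 90 high. Origin: centre of its underside.
- mug: bystander: blue ceramic mug, 80 across, 95 high, handle on its +y side. Origin: centre of its underside.
- wash: bystander: green plastic bottle of wool wash with white cap, 60 across, 170 high. Origin: centre of its underside.

How it is judged:
On the way, in this order (a step that is already met when the one before it is completed fails the run):
1. the red lid is wide open (above 1.05 rad) and is kept so for 1.5 s (value of joint red_lid above 1.05 rad), for 1.5 s.
2. the red lid is shut again (below 0.04 rad) (value of joint red_lid below 0.04 rad), for 0.2 s.
At the end, for the whole second after the job is handed in: the red lid is shut (within 0.04 rad) and still, the blue lid is shut (within 0.04 rad), and the five bystanders are within 30 mm of where they stood (value of joint each of red_lid, blue_lid below 0.04 rad and velocity of joint red_lid between -0.1 and 0.1 rad/s and distance of each of spool, mushroom, jar, mug, wash from where it was at the start of the episode below 0.03 m); the robot touches nothing.
It fails at once if the red lid slams: it closes faster than 3 rad/s in the last 0.3 rad before shut (value of joint red_lid below 0.3 rad and velocity of joint red_lid below -3 rad/s).
It fails at once if the robot touches a lid directly (contact force between any of the fingers, the arm and red_lid above 0.5 N or contact force between any of the fingers, the arm and blue_lid above 0.5 N).
It fails at once if the blue box is opened (lid above 0.15 rad) (value of joint blue_lid above 0.15 rad).
It fails at once if a bystander is moved by more than 30 mm (distance of any of spool, mushroom, jar, mug, wash from where it was at the start of the episode above 0.03 m).
It fails at once if a bystander is lifted off the counter by more than 12 mm (height (world z) of any of spool, mushroom, jar, mug, wash above 0.012 m).
It also fails if it takes over 42 s, if anything falls off the work surface, if the arm or the gripper's body presses on something with over 40 N, if the wrist force passes 120 N, or if a joint passes its speed limit or range.

### The arm

A 6-joint arm with a two-finger parallel gripper is mounted at the origin on the work surface. World frame = base frame: x ahead of the robot, y to its left, z up, the work surface at z = 0. Lengths are in m, angles in rad, forces in N, time in s.
With the tool pointing down it reaches from about 0.3 to 0.825 m from the base axis. Payload 5.4 kg.
Tool frame: the origin (TCP) lies at the very end of the fingers, on their centre line; the grasp point (between the pads) lies 19 mm behind it; z points along the fingers, x is the direction in which the jaws open and shut, and the axes are right-handed (so a half turn about z gives the same grasp; the last joint's range is limited). The gripper opens to 92 mm and grips with 3 to 60 N. Pads are 20 mm wide; open, the fingers measure 128 mm over their backs; the gripper's body (75 mm by 189 mm) begins 69 mm behind the grasp point.
Start: joints at [-1.499, 0.158, 1.597, -0, 1.386, -0.21], TCP at [0.16, -0.552, 0.215] pointing down, gripper open.
Joint ranges: [-2.91, 2.91], [-0.94, 2.29], [0.18, 2.7], [-1.29, 4.43], [0.17, 2.64], [-3, 3]. Speed limits (rad/s): [2.57, 2.57, 3.14, 3.14, 3.14, 3.14].

### API

Orientations are given as a rotation vector (axis times angle).
In Python, from workcell import bot gives the robot as it stands. Calls block until the motion is done:
- bot.goto(position, orientation): joint-space move of the TCP to a pose.
- bot.line_to(position, rot=None, max_speed=0.15): straight line of the TCP; rot=None keeps the orientation; max_speed is the mean speed in m/s.
- bot.set_joints(angles): joint-space move.
- bot.set_gripper(opening, newtons=None): opening from 0.0 (shut) to 1.0 (fully open); newtons is the grip in N (None keeps the last); returns when the fingers have stopped.
- bot.hold(seconds).
- bot.inverse_kinematics(position, orientation): joint angles nearest the present ones, or None.
- bot.read_camera(name): name is "side" or "top" or "wrist"; returns a dict with "pixels" (480x640x3 uint8, blue, green, red), "fx", "fy", "cx", "cy" (pixels), "R" (3x3) and "t" (3): a world point X has camera coordinates R X + t. Camera axes: x right, y down, z forward; pixel columns grow to the right and rows downward; lengths in m; the calibration is good to about 2 mm. The wrist camera is an equidistant fisheye: a pixel r from the principal point sees the ray r / f radians off the axis. A picture is of the moment at which its call begins. There is no depth.
A pose or a line that the arm cannot do raises bot.MotionError and nothing moves.
- bot.job_done(): hands the job in, once; it reports no verdict.
Readings, each from a call of its own:
- bot.current_clock(): time.
- bot.current_joints(): joint angles.
- bot.current_joint_vel(): joint speeds.
- bot.current_effort(): joint torques, N m.
- bot.current_ee_pos(): TCP position.
- bot.current_tool_rot(): TCP orientation.
- bot.current_contact_force(): force on the tool from outside, world axes, zero at the start.
- bot.current_ft_torque(): the same for the moment, N m.
- bot.current_opening(): opening from 0.0 (shut) to 1.0 (fully open).
Only numpy, scipy, OpenCV 4.12 (cv2) and the standard library are available. Lean on these libraries where they do the work, as an engineer would, in place of code of your own. Each camera call takes 0.05 s, during which the arm holds its last target. There are 200 camera calls.

## Working session

There is one attempt and no reset: what is moved stays moved. The work goes in short steps, each a Python script; the robot and the scene stay as the last script left them, time stands still between calls to the robot, and variables do not carry over. Pictures are saved under pics/ and viewed, about 8 in all and at most 12, crops included, and the job is handed in when it is done.

```bash
mkdir -p pics
python3 - <<'E'
from workcell import bot
import cv2,numpy as np
for n in("top","side"):
    c=bot.read_camera(n); cv2.imwrite(f"pics/{n}0.png",c["pixels"])
    R=np.array(c["R"]);print(n,c["fx"],c["cx"],c["cy"],(-R.T@np.array(c["t"])).round(3),R.round(3).tolist())
print(bot.current_clock(),bot.current_tool_rot())
E
```

```text
top 508.4984291940128 319.01096675940704 236.91807830880373 [0.515 0.007 1.399] [[0.008, -1.0, -0.01], [-0.998, -0.007, -0.061], [0.061, 0.01, -0.998]]
side 503.15034705480633 317.2640392324481 231.82392855036557 [-0.029  0.726  0.875] [[-0.759, -0.651, -0.017], [-0.403, 0.49, -0.773], [0.511, -0.58, -0.635]]
0.1 [-2.51041032e+00  1.88673054e+00  1.67073664e-03]
```

View pics/top0.png

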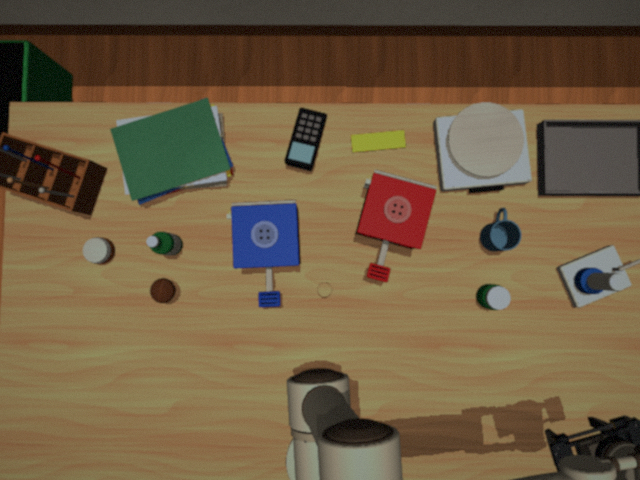

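View pics/side0.png

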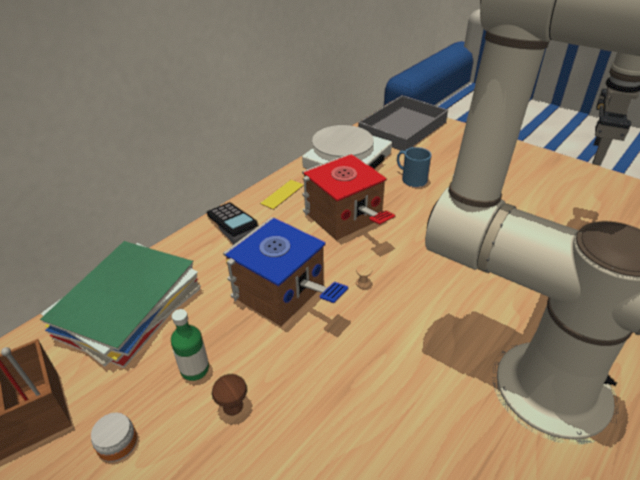

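```bash
cat > h.py <<'E'
from workcell import bot
import cv2,numpy as np
def ray(c,uv):
    R=np.array(c["R"]);d=R.T@np.array([(uv[0]-c["cx"])/c["fx"],(uv[1]-c["cy"])/c["fy"],1]);return -R.T@np.array(c["t"]),d
def plane(c,uv,z):
    o,d=ray(c,uv);return o+d*(z-o[2])/d[2]
def blobs(c,red=True,amin=25):
    h=cv2.cvtColor(c["pixels"],cv2.COLOR_BGR2HSV)
    m=(cv2.inRange(h,(0,150,70),(8,255,255))|cv2.inRange(h,(172,150,70),(180,255,255))) if red else cv2.inRange(h,(110,150,60),(125,255,255))
    m=cv2.morphologyEx(m,cv2.MORPH_CLOSE,np.ones((3,3)))
    k,_=cv2.findContours(m,cv2.RETR_EXTERNAL,cv2.CHAIN_APPROX_NONE)
    return [(cv2.contourArea(q),cv2.minAreaRect(q)) for q in sorted(k,key=cv2.contourArea,reverse=True) if cv2.contourArea(q)>amin]
E
python3 - <<'E'
from h import *
C={n:bot.read_camera(n) for n in("top","side")}
for red in(1,0):
    b=blobs(C["top"],red)
    for a,r in b[:3]:
        z=.141 if a>1500 else .103
        p=np.array([plane(C["top"],q,z) for q in cv2.boxPoints(r)])
        print(red,a,np.round(r[0],1),p.mean(0).round(4),"sides",np.linalg.norm(np.diff(p[:3],axis=0),axis=1).round(3), "dirs",np.degrees(np.arctan2(*(np.diff(p[:3],axis=0)[:,1::-1].T))).round(1))
    for a,r in blobs(C["side"],red)[:6]:
        z=.141 if a>1500 else .103
        print(" side",a,np.round(r[0],1),plane(C["side"],r[0],z).round(4))
# triangulate red pad
E
```

```text
1 3987.0 [396.  211.2] [ 0.6577 -0.1702  0.141 ] sides [0.157 0.166] dirs [ -14.4 -104.5]
1 298.5 [377.9 272. ] [ 0.5062 -0.1295  0.103 ] sides [0.041 0.056] dirs [ -13.9 -103.6]
 side 2046.0 [345.1 176.9] [ 0.6536 -0.1652  0.141 ]
 side 185.5 [381.5 216.6] [ 0.5068 -0.1271  0.103 ]
 side 159.0 [ 12.3 381. ] [0.7404 0.6896 0.103 ]
 side 99.5 [138.3 345.3] [0.634  0.4972 0.103 ]
 side 85.5 [345.2 214.2] [ 0.5828 -0.0771  0.103 ]
 side 74.5 [375.5 201.5] [ 0.5558 -0.1698  0.103 ]
0 3813.0 [265.1 235.5] [0.5947 0.1541 0.141 ] sides [0.162 0.152] dirs [ -87.  -176.8]
0 247.5 [269. 299.] [0.4355 0.1463 0.103 ] sides [0.051 0.035] dirs [ -89.5 -179.3]
 side 3303.0 [275.1 249.2] [0.5941 0.1604 0.141 ]
 side 245.0 [333.3 291.7] [0.4362 0.1504 0.103 ]
```

Run:
```python
from h import *
from scipy.spatial.transform import Rotation as Ro
bot.set_gripper(0.0,10)
p=bot.current_ee_pos(); bot.line_to([p[0],p[1],.30])
best=None
for s in(0,180):
    a=np.radians(75.7+s);x=np.array([np.cos(a),np.sin(a),0]);z=np.array([0,0,-1.])
    rv=Ro.from_matrix(np.c_[x,np.cross(z,x),z]).as_rotvec()
    q=bot.inverse_kinematics([.5065,-.1285,.25],rv); print(s,q)
    if q is not None and (best is None or abs(q[5])<best[0]): best=(abs(q[5]),rv)
rv=best[1]; np.save("rv.npy",rv)
bot.goto([.5065,-.1285,.25],rv)
bot.line_to([.5065,-.1285,.125])
print(bot.current_ee_pos(),bot.current_contact_force(),bot.current_clock(),bot.current_opening())
cv2.imwrite("pics/side1.png",bot.read_camera("side")["pixels"][100:300,230:530].repeat(2,0).repeat(2,1))
```

```text
0 [-4.79975807e-01 -1.51293608e-03  1.69643692e+00 -4.44089210e-16
  1.44666867e+00 -1.80119005e+00]
180 [-4.79975807e-01 -1.51293608e-03  1.69643692e+00 -4.44089210e-16
  1.44666867e+00  1.34040260e+00]
[ 0.50724078 -0.12895771  0.12607456] [-0.03968421  0.04342303  0.41552651] 5.225 0.006776527500926951
```

View pics/side1.png

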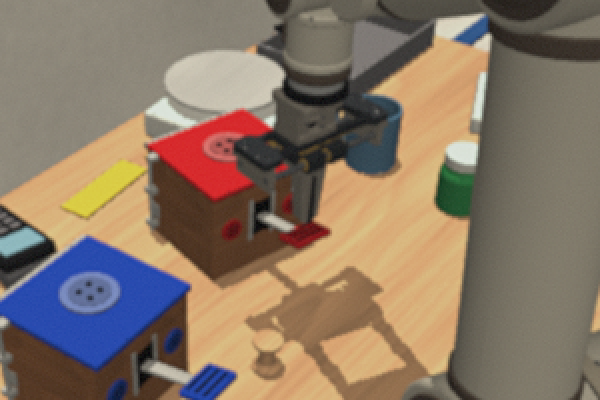

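The closed fingertips are right over the red pad (crop pixel ~(305,225)), with the body clear of the lid. Next I press in steps and watch the force.

Run:
```python
from h import *
z=.107; log=[]
bot.line_to([.5065,-.1285,z],max_speed=.05)
while z>.058:
    z-=.003
    bot.line_to([.5065,-.1285,z],max_speed=.03)
    f=bot.current_contact_force(); log.append((round(z,3),round(bot.current_ee_pos()[2],4),round(f[2],1),round(np.hypot(f[0],f[1]),1)))
    if f[2]>22: break
print(*log,sep="\n");print(bot.current_clock())
cv2.imwrite("pics/side2.png",bot.read_camera("side")["pixels"][100:300,230:530].repeat(2,0).repeat(2,1))
```

```text
(0.104, np.float64(0.1049), np.float64(3.3), np.float64(0.8))
(0.101, np.float64(0.102), np.float64(8.7), np.float64(3.3))
(0.098, np.float64(0.0988), np.float64(7.7), np.float64(3.6))
(0.095, np.float64(0.0957), np.float64(8.6), np.float64(3.5))
(0.092, np.float64(0.0925), np.float64(7.2), np.float64(4.7))
(0.089, np.float64(0.0894), np.float64(6.8), np.float64(3.6))
(0.086, np.float64(0.0863), np.float64(6.7), np.float64(5.0))
(0.083, np.float64(0.0832), np.float64(6.9), np.float64(5.2))
(0.08, np.float64(0.0801), np.float64(5.7), np.float64(5.4))
(0.077, np.float64(0.077), np.float64(4.3), np.float64(5.4))
(0.074, np.float64(0.0739), np.float64(3.7), np.float64(4.5))
(0.071, np.float64(0.071), np.float64(3.4), np.float64(3.3))
(0.068, np.float64(0.068), np.float64(2.2), np.float64(2.4))
(0.065, np.float64(0.067), np.float64(16.9), np.float64(9.0))
(0.062, np.float64(0.0666), np.float64(35.7), np.float64(17.8))
9.5333
```

View pics/side2.png

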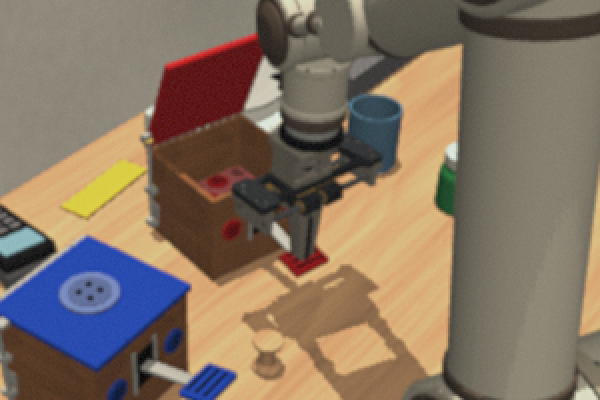

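The lid stands wide open with the red buttons visible, and the lever is at its stop (force rise at z≈67 mm). Next: hold, ease up, and move clear.

Run:
```python
from h import *
P=[.5065,-.1285]
bot.line_to(P+[.0645],max_speed=.02)
bot.hold(2.0); print(bot.current_clock(),bot.current_contact_force())
bot.line_to(P+[.115],max_speed=.010); print(bot.current_clock(),bot.current_contact_force())
bot.hold(.4)
bot.line_to(P+[.25],max_speed=.1)
bot.line_to([.40,-.20,.30],max_speed=.15)
bot.hold(.5); print(bot.current_clock(),bot.current_contact_force())
C={n:bot.read_camera(n) for n in("top","side")}
for a,r in blobs(C["top"])[:3]: print(a,np.round(r[0],1))
for a,r in blobs(C["side"])[:2]: print("side",a,np.round(r[0],1))
cv2.imwrite("pics/both3.png",np.vstack([C["top"]["pixels"][150:330,80:560],C["side"]["pixels"][120:420,100:580]]))
```

```text
11.8583 [-9.83503672  4.97276371 19.78688454]
17.0583 [-0.27770837  0.40833695 -0.11953177]
20.525 [-0.54209903 -0.1174425  -0.3317083 ]
3986.5 [396.  211.3]
296.5 [378.1 272.4]
side 2047.5 [345.2 177.2]
side 183.5 [381.5 216.6]
```

View pics/both3.png

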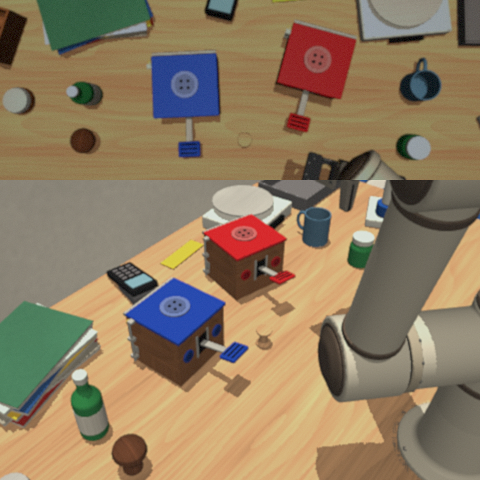

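The red lid is shut: lid and pad pixels are back within 0.5 px of the start. The blue lid is shut, the bystanders are in place, and the arm is clear.

```bash
python3 -c "
from workcell import bot
bot.job_done();print(bot.current_clock())"
```

```text
the job is handed in; nothing more can be done
the job is handed in; nothing more can be done
```

I pressed the red lever down to its stop, and the picture showed the red lid wide open with the buttons visible. I held it there for over 2 s, eased the lever up over about 5 s so the lid closed slowly, moved clear and handed the job in. The last clock reading was about 20.5 s of the 42 s allowed.

- **Lid and lever:** in the last pictures the red lid and pad were within 0.5 px of where they started. I did not measure the closing speed directly. The slow, steady lever motion puts it at well under 1 rad/s.
- **Blue box and bystanders:** the blue lid was shut and the bystanders looked unmoved. I judged both by eye, not by measurement.
- **Contact:** the tool force was about zero with the arm clear. The highest force I read while pressing was about 36 N down, through the fingertips at the lever's stop. The last step overshot my 22 N stopping threshold, and I eased it to about 20 N for the hold.

None of the checks failed. The top and side views placed the pad within about 3 mm of each other.

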